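Refit the washed flour drawer and lock it in with the mill's push-pull knob

TASK

The grain mill's flour drawer has been washed and lies on the worktop. Pull the mill's red interlock knob out until it stays out by itself, slide the drawer fully home into the bay under the mill with its ball handle towards the front, then push the knob all the way back in so that its bolt locks the drawer. Leave the bottle, the butter, the small measuring cup and the pepper mill where they are.

Things in the scene. Friction and masses are not known exactly. Their poses are not given: they have to be found in the camera images.
- grain_mill: Fixed benchtop grain mill, grey-green, steel hopper on top; 148 mm wide (y), 175 deep (x), 329 high. Origin: on the worktop, middle of the drawer bay's mouth, in the plane of the front face; x level into the bay, y left, z up. Front face 72 mm high; from its top edge the control panel slopes up 28 degrees back to x 95, z 122 mm, where the upright housing (132 mm wide) begins.
- bay_mouth (a point): Middle of the drawer bay's mouth, 25 mm above the mill's origin; same axes as the mill. The bay has no floor: the drawer slides on the worktop. Roof 55 mm high; mouth 76 mm wide, narrowing over the first 24 mm to 67 mm; 150 mm deep.
- interlock_knob (a joint): Travel (m) of the red knob: 0 in, 0.018 out. A detent holds it at either end; between, a spring throws it to the nearer end. Leaving either end takes about 8 N, less beyond. In, its 10 mm bolt bars the bay (a drawer stops half way in). Out, the bay is free. The bolt goes through the drawer's slot only with the drawer within 3 mm of home; on the bridge beside the slot it stops 6 mm down and springs out.
- knob_grip (a point): Middle of the red mushroom knob's grip on the sloping panel; moves with it. z: the knob's axis, the way it is pulled, out of the panel (28 degrees from vertical, leaning to the mill's front); y parallel to the mill's y. Head 40 mm across, rim 18 mm thick; its top is 12 mm further out than this point. With the knob in, this point is 26 mm above the panel.
- flour_drawer: Loose aluminium drawer, about 0.4 kg, right way up: open box 130 long (x), 60 wide (y), 50 mm high, with a steel bridge across the middle of its top. Origin: under the middle of the box; x points from front plate to back end, z up. Front plate 78 wide, 50 high, 4 mm thick at x -65 to -69. Home: plate flat on the mill's front face, origin at x 65 mm, y 0 in the mill's frame.
- drawer_slot (a point): Middle of the bolt slot in the drawer's bridge (19 mm along x, 18 mm along y), at x -1 mm, z 50 mm in the drawer's frame.
- vanilla_bottle: Brown glass bottle, 47 mm across, 118 mm high, origin at its foot. Leave alone.
- butter_stick: Wrapped stick of butter, 33 x 120 x 32 mm, origin under its middle. Leave alone.
- small_measuring_cup: Steel measuring cup with a handle, 61 x 135 x 37 mm, origin under its middle. Leave alone.
- pepper_mill: Black pepper mill, 52 mm across, 184 mm high, origin at its foot. Leave alone.
- drawer_front (a point): Middle of the outer face of the drawer's front plate, at x -69, y 0, z 28 mm in the drawer's frame. A black ball handle (24 mm ball on a 10 mm stem) sticks out of it: ball centre 45 mm further out, at x -114, z 28 mm. The ball pivots in a grip, so the drawer cannot be carried by it; held by its sides instead, it cannot be brought fully in.

How it is judged (in metres and radians):
On the way, in this order (a step that is already met when the one before it is completed fails the run):
1. the knob is out in its outer detent and stays there with the hand off it (value of joint interlock_knob above 0.015 m and contact force between each of the arm, the fingers and interlock_knob below 0.3 N), for 0.3 s.
2. the drawer is fully home in the bay while the knob is still out (value of joint interlock_knob above 0.012 m and x of flour_drawer in the frame of grain_mill above 0.0615 m and angle between the x axis of flour_drawer and the x axis of grain_mill, either way round below 0.08 rad), for 0.2 s.
At the end, for the whole second after the job is handed in: The knob is pushed in to within 3 mm of its inner stop; the drawer lies flat in the bay within 4.5 mm of fully home, within 8 mm of the bay's middle and 0.08 rad of its direction, ball handle to the front, at rest (value of joint interlock_knob below 0.003 m and x of flour_drawer in the frame of grain_mill between 0.0605 and 0.07 m and x of grain_mill in the frame of flour_drawer below -0.05 m and y of flour_drawer in the frame of grain_mill between -0.008 and 0.008 m and angle between the x axis of flour_drawer and the x axis of grain_mill, either way round below 0.08 rad and angle between flour_drawer's own z axis and vertical below 0.06 rad and linear speed of flour_drawer below 0.01 m/s); the robot touches nothing.
It fails at once if the vanilla bottle is moved more than 30 mm or tipped (distance of vanilla_bottle from where it was at the start of the episode above 0.03 m or angle between vanilla_bottle's own z axis and vertical above 0.4 rad).
It fails at once if the butter is moved more than 30 mm (distance of butter_stick from where it was at the start of the episode above 0.03 m).
It fails at once if the small measuring cup is moved more than 30 mm (distance of small_measuring_cup from where it was at the start of the episode above 0.03 m).
It fails at once if the pepper mill is moved more than 30 mm or tipped (distance of pepper_mill from where it was at the start of the episode above 0.03 m or angle between pepper_mill's own z axis and vertical above 0.4 rad).
It also fails if it takes over 67 s, if anything falls off the work surface, if the arm or the gripper's body presses on something with over 40 N, if the wrist force passes 120 N, or if a joint passes its speed limit or range.

ROBOT

A 6-joint arm with a two-finger parallel gripper is mounted at the origin on a cart in front of the work surface, level with it; the furniture and walls round the work are solid. World frame = base frame: x ahead of the robot, y to its left, z up, the work surface at z = 0. Lengths are in mm, angles in degrees, forces in N, time in s.
With the tool pointing down it reaches from about 300 to 850 mm from the base axis. Payload 4.2 kg.
Tool frame: the origin (TCP) lies midway between the tips of the shut fingers; the grasp point (between the pads) lies 19 mm behind it; x points along the fingers, y is the direction in which the jaws open and shut, and the axes are right-handed (so a half turn about x gives the same grasp; the last joint's range is limited). The gripper opens to 91 mm and grips with 3 to 60 N. Pads are 32 mm wide; open, the fingers measure 118 mm over their backs; the gripper's body (76 mm by 178 mm) begins 60 mm behind the grasp point.
Start: joints at [-65.489, 18.312, 89.639, -0, 72.044, -1.146], TCP at [248.971, -518.321, 213.976] pointing down, gripper open.
Joint ranges: [-177.97, 177.97], [-48.28, 115.42], [12.27, 149.76], [-77.06, 257.06], [2.81, 150.46], [-146.56, 146.56]. Speed limits (degrees/s): [147.25, 147.25, 180, 180, 180, 180].

INTERFACE

Orientations are given as [roll, pitch, yaw] about the fixed x, y, z axes, in that order (R = Rz(yaw) Ry(pitch) Rx(roll)).
In Python, from workcell import * gives the robot as it stands.
- The arm moves only by the shell command python3 -m handwheel 'ROWS' [FORCE]. ROWS is a JSON object of lists of equal length, an entry for each row: "gripper": the closure, from 0 (fully open) to 1 (shut); "offset": the shift along the tool's x, y, z in mm, a list of three; "rot": the turn, a rotation vector about the tool's x, y, z in degrees, a list of three. A call has 1 to 5 rows; each row is the pose to reach, as a shift and turn from the pose commanded when the call began, along the tool's axes at that moment; what a row does not reach only later rows make up. A row lasts 1/12 s, in which the tool goes at most 41.7 mm and 7.16 degrees, less where a joint would pass 70% of its speed; a pose out of reach is approached as far as the arm can. A call with a gripper value outside its range is refused whole. The fingers move at their own pace and stop on an object; FORCE is the grip in N (left out, the last holds). Time passes only in rows, so rows that repeat a pose let the fingers close. It gives the time, the measured TCP pose, the force and the opening at its end, in the units of the state.
- state(): the state, without advancing time (a new reading comes with each control period).
- grab_frame(name): name is "side" or "top"; returns the picture (384x512x3 uint8, red, green, blue); there is no depth.
- camera_params(name): a dict with "fx", "fy", "cx", "cy" (pixels), "position" and "attitude" of the camera in the world. Camera axes: x right, y up, looking along -z (the intrinsics and any distortion apply to the point x, -y, -z); pixel columns grow to the right and rows downward; lengths in mm; the calibration is good to about 2 mm. A picture is of the moment at which its call begins. camera_params takes no time and is no camera call.
- job_done(): hands the job in, once; it reports no verdict.
The state is a dict: "time_s": time; "qpos": joint angles; "qvel": joint speeds; "effort": joint torques, N m; "ee_pos": TCP position; "ee_rot": TCP orientation; "force": force on the tool from outside, world axes, zero at the start; "torque": the same for the moment, N m; "gripper_width": finger opening in mm.
Only numpy, scipy, OpenCV 4.12 (cv2) and the standard library are available. Lean on these libraries where they do the work, as an engineer would, in place of code of your own. Each camera call takes 0.05 s, during which the arm holds its last target.

## Working session

There is one attempt and no reset: what is moved stays moved. The work goes in short steps, Python scripts to look and compute and a shell command to move; the robot and the scene stay as the last step left them, time stands still between calls to the robot, and variables do not carry over. Pictures are saved under pics/ and viewed, and the job is handed in when it is done.

```bash
ls; mkdir -p pics; python3 - <<'E'
from workcell import *
import cv2
for n in ("side","top"):
    im=grab_frame(n); cv2.imwrite(f"pics/{n}0.png",im[:,:,::-1]); print(n,camera_params(n))
s=state(); print(s)
E
```

```text
pics
side {'fx': 350.83569711993135, 'fy': 350.83569711993135, 'cx': 261.2063126959981, 'cy': 197.1567518426016, 'position': array([200.42357418, 583.48608158, 505.41302009]), 'attitude': array([  63.03849463,    1.01611502, -149.67872863])}
top {'fx': 497.14847483595327, 'fy': 497.14847483595327, 'cx': 257.5532320825296, 'cy': 195.00463710272396, 'position': array([ 444.02480764,  -80.50683203, 1312.52507242]), 'attitude': array([  7.38668109,   0.6268068 , -91.25025202])}
{'time_s': 0.1, 'qpos': array([-6.54913684e+01,  1.83478042e+01,  8.96983144e+01, -7.74488182e-04,
        7.20467407e+01, -1.14577029e+00]), 'qvel': array([-0.03662138, -0.11158807, -0.19627788,  0.06625734,  0.02659601,
        0.09112092]), 'effort': array([ 6.44713782e-04, -4.13330054e+01, -2.32510006e+01,  7.29501410e-02,
        4.21884342e-02, -4.50549260e-05]), 'ee_pos': array([ 248.74908814, -517.90044736,  213.21358731]), 'ee_rot': array([-90.69141533,  89.90713769, 114.96322586]), 'force': array([-0.08598911,  0.58307671,  0.8878367 ]), 'torque': array([ 0.02297766,  0.01286663, -0.01510384]), 'gripper_width': 91.26702722437082}
```

View pics/side0.png

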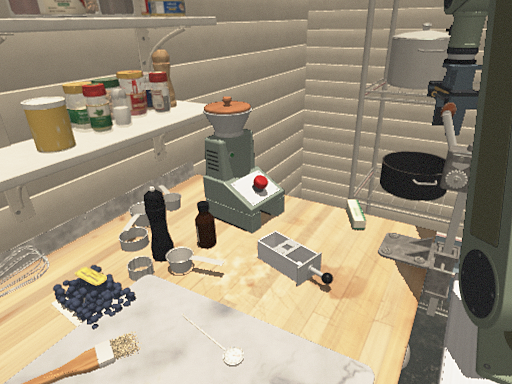

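View pics/top0.png

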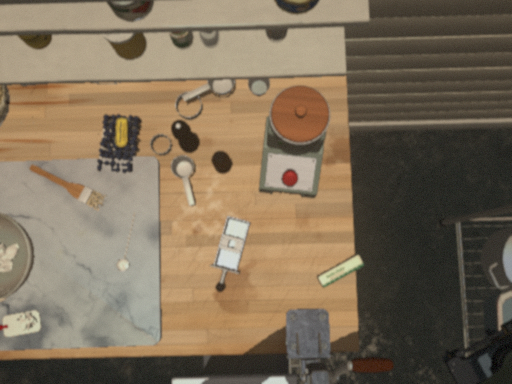

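```bash
cat > h.py <<'E'
from workcell import *
import numpy as np, cv2
from scipy.spatial.transform import Rotation as Ro
def cam(n):
    p=camera_params(n); return p,Ro.from_euler('xyz',p['attitude'],degrees=True).as_matrix()
def ray(n,u,v):
    p,R=cam(n); d=R@np.array([(u-p['cx'])/p['fx'],-(v-p['cy'])/p['fy'],-1]); return np.array(p['position']),d/np.linalg.norm(d)
def onz(n,u,v,z):
    o,d=ray(n,u,v); return o+d*(z-o[2])/d[2]
def proj(n,X):
    p,R=cam(n); q=R.T@(np.asarray(X,float)-p['position']); return np.array([p['cx']+p['fx']*q[0]/-q[2],p['cy']+p['fy']*-q[1]/-q[2]])
def tri(a,b):
    o1,d1=ray(*a);o2,d2=ray(*b); A=np.stack([d1,-d2],1); t=np.linalg.lstsq(A,o2-o1,rcond=None)[0]
    P,Q=o1+t[0]*d1,o2+t[1]*d2; return (P+Q)/2,np.linalg.norm(P-Q)
def crop(n,im,x0,y0,x1,y1,s,name):
    c=cv2.resize(im[y0:y1,x0:x1],None,fx=s,fy=s,interpolation=cv2.INTER_CUBIC); cv2.imwrite('pics/'+name,c[:,:,::-1])
def tool():
    s=state(); return np.array(s['ee_pos']),Ro.from_euler('xyz',s['ee_rot'],degrees=True).as_matrix()
E
python3 - <<'E'
from h import *
import cv2
t=cv2.imread('pics/top0.png')[:,:,::-1]; s=cv2.imread('pics/side0.png')[:,:,::-1]
crop('top',t,200,70,360,310,2.5,'t0c.png'); t
crop('top',t,200,130,340,300,3.5,'t0d.png')
crop('side',s,190,90,350,300,2.8,'s0c.png')
E
```

```text
(no output)
```

View pics/t0d.png

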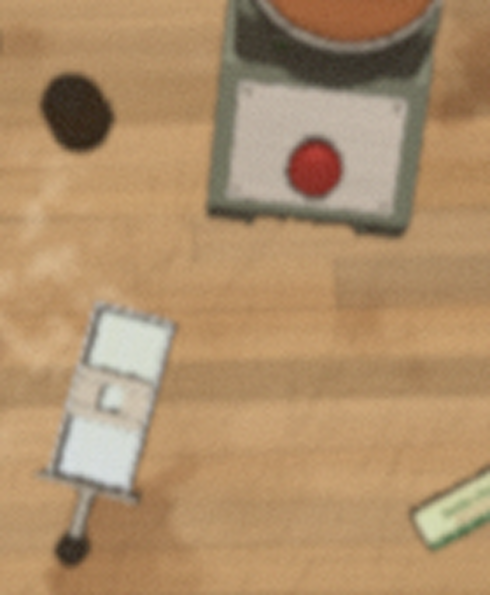

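View pics/s0c.png

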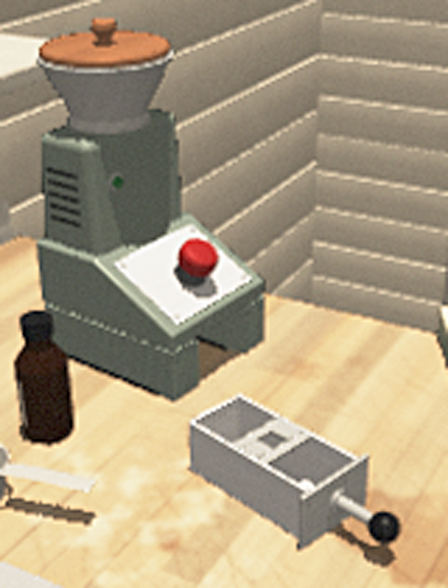

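```bash
python3 - <<'E'
from h import *
t=cv2.imread('pics/top0.png'); s=cv2.imread('pics/side0.png')
def red(im,box):
    x0,y0,x1,y1=box; c=im[y0:y1,x0:x1].astype(int); m=((c[...,2]>110)&(c[...,1]<70)&(c[...,0]<80)).astype(np.uint8)
    n,l,st,ce=cv2.connectedComponentsWithStats(m); i=1+np.argmax(st[1:,4]); return ce[i]+[x0,y0],st[i]
print(red(t,(265,150,320,200)),red(s,(240,160,290,200)))
a,_=red(t,(265,150,320,200)); b,_=red(s,(240,160,290,200))
print('knob',tri(('top',*a),('side',*b)))
C=lambda x,y:(200+(x+.5)/3.5-.5,130+(y+.5)/3.5-.5)
for n,(x,y) in dict(L=(208,213),R=(405,234)).items(): print('front',n,onz('top',*C(x,y),72))
D=dict(bl=(97,302),br=(176,323),fl=(42,474),fr=(136,499),slot=(113,398))
for n,(x,y) in D.items(): print(n,onz('top',*C(x,y),50))
print('ball',onz('top',*C(71,549),28))
S=lambda x,y:(190+(x+.5)/2.8-.5,90+(y+.5)/2.8-.5)
for n,(x,y) in dict(backL=(190,449),back2=(238,397),plR=(368,460),plL=(305,498),slot=(273,439)).items(): print('s',n,onz('side',*S(x,y),50))
print('ball',onz('side',*S(384,527),28))
for n,(x,y) in dict(frontR=(264,288),frontL=(180,335)).items(): print('s',n,onz('side',*S(x,y),72))
for n,(x,y) in dict(frontR0=(264,345),frontL0=(180,402)).items(): print('s',n,onz('side',*S(x,y),0))
print('butter top', [onz('top',*p,32) for p in [(318,276),(360,256),(363,265),(322,287)]])
E
```

```text
(array([289.46153846, 177.75147929]), array([ 18,  21,  14,  15, 169], dtype=int32)) (array([260.47826087, 180.35869565]), array([14, 16, 13, 10, 92], dtype=int32))
knob (array([ 639.06745033, -149.14873464,  121.40528234]), np.float64(0.03963244158747195))
front L [616.4665028 -74.5211209  72.       ]
front R [ 597.95359771 -215.54443871   72.        ]
bl [555.99731205   7.84998507  50.        ]
br [539.38468148 -49.37316065  50.        ]
fl [432.83058493  49.16718087  50.        ]
fr [413.60078965 -18.16196357  50.        ]
slot [486.12966564  -2.74830543  50.        ]
ball [378.12992886  30.84335116  28.        ]
s backL [536.48923625  40.93647586  50.        ]
s back2 [539.34546876 -44.03829817  50.        ]
s plR [408.70595028 -13.10497785  50.        ]
s plL [431.53348871  52.61590761  50.        ]
s slot [485.32894785  -2.83685893  50.        ]
ball [377.88232909  29.51454321  28.        ]
s frontR [ 595.69087943 -202.93490641   72.        ]
s frontL [618.98074602 -80.3206539   72.        ]
s frontR0 [ 600.38188842 -213.98273318    0.        ]
s frontL0 [620.41792795 -78.93038698   0.        ]
butter top [array([ 399.3088895 , -219.12221511,   32.        ]), array([ 447.36752661, -327.9942986 ,   32.        ]), array([ 424.48386951, -334.51405149,   32.        ]), array([ 371.59178851, -228.20958449,   32.        ])]
```

```bash
python3 - <<'E'
from h import *
t=cv2.imread('pics/top0.png'); s=cv2.imread('pics/side0.png')
def red(im,box):
    x0,y0,x1,y1=box; c=im[y0:y1,x0:x1].astype(int); m=((c[...,2]>1.7*c[...,1])&(c[...,2]>1.7*c[...,0])&(c[...,2]>45)).astype(np.uint8)
    n,l,st,ce=cv2.connectedComponentsWithStats(m); i=1+np.argmax(st[1:,4]); 
    x,y,w,h,_=st[i]; return ce[i]+[x0,y0],st[i],np.array([x+x0+(w-1)/2,y+y0+(h-1)/2])
a=red(t,(265,150,320,200)); b=red(s,(240,160,290,200)); print(a,b)
print('knob',tri(('top',*a[0]),('side',*b[0])),tri(('top',*a[2]),('side',*b[2])))
# predicted for mill frame hypothesis
th=np.radians(-7.9); O=np.array([608.5,-145.5,0]); mx=np.array([np.cos(th),np.sin(th),0]); my=np.array([-np.sin(th),np.cos(th),0]); z=np.array([0,0,1.])
print([ (c,proj('top',O+my*c[0]+z*c[1]),proj('side',O+my*c[0]+z*c[1])) for c in [(74,72),(-74,72),(74,0),(-74,0)]])
k=tri(('top',*a[0]),('side',*b[0]))[0]-O; print('knob mill',k@mx,k@my,k[2])
print('bottle',onz('top',222,161,118),onz('side',190+45/2.8,90+432/2.8,0))
p,R=tool(); print(p,R)
E
```

```text
(array([289.55491329, 177.73410405]), array([ 18,  20,  14,  16, 173], dtype=int32), array([289.5, 177.5])) (array([260.03401361, 181.6122449 ]), array([ 14,  15,  14,  14, 147], dtype=int32), array([260.5, 181.5]))
knob (array([ 640.16956891, -149.40641101,  117.34647145]), np.float64(0.852593509125732)) (array([ 639.89268751, -149.67266307,  117.73321583]), np.float64(0.916206661744572))
[((74, 72), array([258.13200732, 189.65495739]), array([252.40155508, 210.71353972])), ((-74, 72), array([316.64747652, 196.32193564]), array([285.68412671, 190.15734572])), ((74, 0), array([258.39652971, 193.41871268]), array([253.19906631, 234.64825845])), ((-74, 0), array([313.74843385, 199.73598987]), array([285.34168639, 212.34373286]))]
knob mill 31.905922588328682 0.4834724538354935 117.34647144887825
bottle [685.03617383  14.31631839 118.        ] [699.97705875  23.02618101   0.        ]
[ 248.74908814 -517.90044736  213.21358731] [[-6.84016622e-04  4.32945047e-01 -9.01420056e-01]
 [ 1.46933981e-03 -9.01418859e-01 -4.32945587e-01]
 [-9.99998687e-01 -1.62063435e-03 -1.95579124e-05]]
```

```bash
cat >> h.py <<'E'
th=np.radians(-7.7); O=np.array([608.,-145.5,0]); mx=np.array([np.cos(th),np.sin(th),0]); my=np.array([-np.sin(th),np.cos(th),0]); zz=np.array([0,0,1.])
def delta(T,Rt,frac=1.0):
    p,R=tool(); d=R.T@(np.array(T)-p); rv=Ro.from_matrix(R.T@Rt).as_rotvec(degrees=True)
    print('offset',np.round(d,1),'rot',np.round(rv,1),'dist',round(np.linalg.norm(d),1))
    return d,rv
def frame(x,y):
    x=x/np.linalg.norm(x); return np.stack([x,y,np.cross(x,y)],1)
c28,s28=np.cos(np.radians(28)),np.sin(np.radians(28))
ax=-s28*mx+c28*zz   # knob axis
Rk=frame(-ax,-my)
K0=O+mx*32+my*0.4+zz*117.5  # knob grip, in
def st():
    s=state(); p,R=tool(); print('t',round(s['time_s'],2),'tcp',np.round(p,1),'w',round(s['gripper_width'],1),'F',np.round(s['force'],1),'q',np.round(s['qpos'],1)); return p,R
E
python3 - <<'E'
from h import *
delta(K0+ax*100-19*ax,Rk)
E
```

```text
offset [  24.5 -183.8 -480.3] rot [32.7 27.2  8.2] dist 514.8
```

```bash
python3 -m handwheel '{"gripper":[0,0,0,0,0],"offset":[[2,-14,-37],[4,-28,-74],[6,-42,-111],[8,-56,-148],[9,-71,-185]],"rot":[[2.5,2.1,0.6],[5,4.2,1.2],[7.5,6.3,1.9],[10,8.4,2.5],[12.6,10.5,3.1]]}' 40; python3 - <<'E'
from h import *
st(); delta(K0+ax*100-19*ax,Rk)
E
```

```text
time_s: 0.52
ee_pos: [385.8, -372.8, 204.4]
ee_rot: [170.2, 79.0, 3.1]
force: [0.2, 0.1, 0.1]
gripper_width: 91.4
t 0.52 tcp [ 385.8 -372.8  204.4] w 91.4 F [0.2 0.1 0.1] q [-50.8  11.8 101.2  10.2  60.9  21.9]
offset [  58.6 -175.9 -254.7] rot [19.9 16.6  5.1] dist 315.0
```

```bash
python3 -m handwheel '{"gripper":[0,0,0,0,0],"offset":[[7,-22,-32],[14,-44,-64],[21,-66,-96],[28,-88,-127],[36,-110,-159]],"rot":[[2.5,2.1,0.6],[5,4.2,1.2],[7.5,6.3,1.9],[10,8.4,2.5],[12.5,10.5,3.1]]}' 40; python3 - <<'E'
from h import *
st(); delta(K0+ax*100-19*ax,Rk)
E
```

```text
time_s: 0.93
ee_pos: [520.1, -229.5, 195.5]
ee_rot: [176.3, 68.2, -3.6]
force: [0.2, 0.5, -0.3]
gripper_width: 91.1
t 0.93 tcp [ 520.1 -229.5  195.5] w 91.1 F [ 0.2  0.5 -0.3] q [-30.7   9.4 108.5  14.3  43.4  50.4]
offset [ 34.5 -85.6 -74.2] rot [7.4 6.1 1.9] dist 118.4
```

```bash
python3 -m handwheel '{"gripper":[0,0,0,0,0],"offset":[[10,-27,-23],[21,-54,-46],[34,-84,-73],[34,-84,-73],[34,-84,-73]],"rot":[[2.5,2.1,0.6],[5,4.2,1.2],[7.4,6.1,1.9],[7.4,6.1,1.9],[7.4,6.1,1.9]]}' 40; python3 - <<'E'
from h import *
st(); delta(K0+ax*100-19*ax,Rk)
t=grab_frame('top');s=grab_frame('side')
crop('top',t,200,110,360,250,4,'t1.png');crop('side',s,190,60,350,260,3,'s1.png')
E
```

```text
time_s: 1.35
ee_pos: [600.0, -144.8, 187.9]
ee_rot: [179.9, 62.3, -7.3]
force: [0.4, -0.5, -0.8]
gripper_width: 91.2
t 1.35 tcp [ 600.  -144.8  187.9] w 91.2 F [ 0.4 -0.5 -0.8] q [-17.1  11.4 109.4   8.6  32.   73.9]
offset [-0.1 -0.8 -2.3] rot [0.4 0.3 0.2] dist 2.4
```

View pics/t1.png

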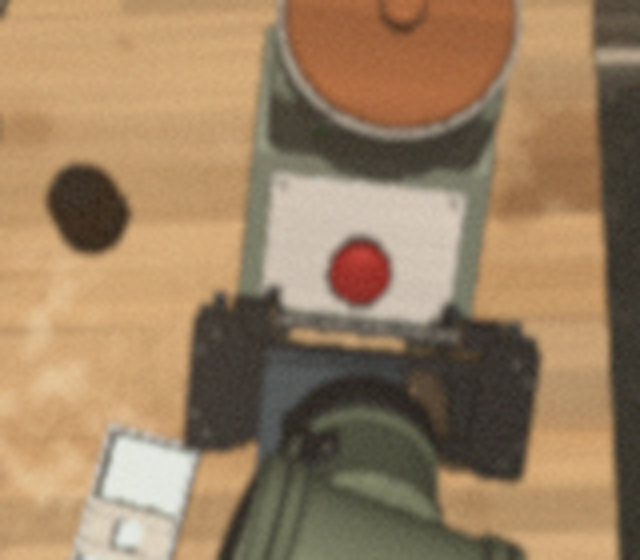

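View pics/s1.png

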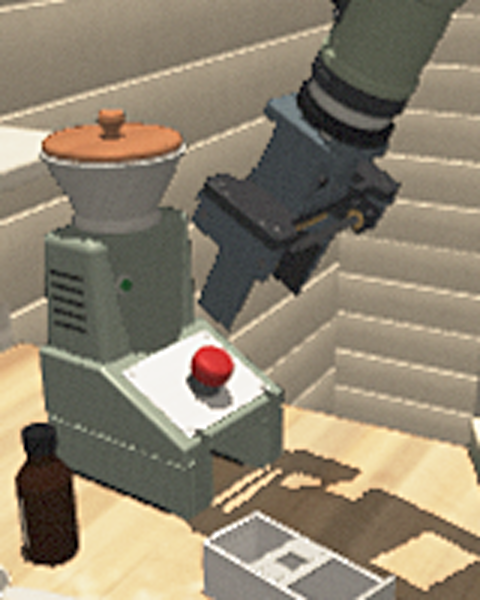

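```bash
python3 -m handwheel '{"gripper":[0,0,0,0],"offset":[[30,-1,-2],[60,-1,-2],[85,-1,-2],[85,-1,-2]],"rot":[[0,0,0],[0,0,0],[0,0,0],[0,0,0]]}' 40; python3 - <<'E'
from h import *
st(); delta(K0-19*ax,Rk)
t=grab_frame('top');s=grab_frame('side')
crop('top',t,200,110,360,250,4,'t2.png');crop('side',s,190,60,350,260,3,'s2.png')
E
```

```text
time_s: 1.78
ee_pos: [639.2, -153.2, 109.9]
ee_rot: [-179.9, 62.6, -7.6]
force: [-1.4, 0.2, 0.4]
gripper_width: 91.2
t 1.78 tcp [ 639.2 -153.2  109.9] w 91.2 F [-1.4  0.2  0.4] q [-16.6  19.9 110.3  10.6  22.9  72.3]
offset [12.2 -3.9 -3.7] rot [0.  0.6 0. ] dist 13.4
```

View pics/t2.png

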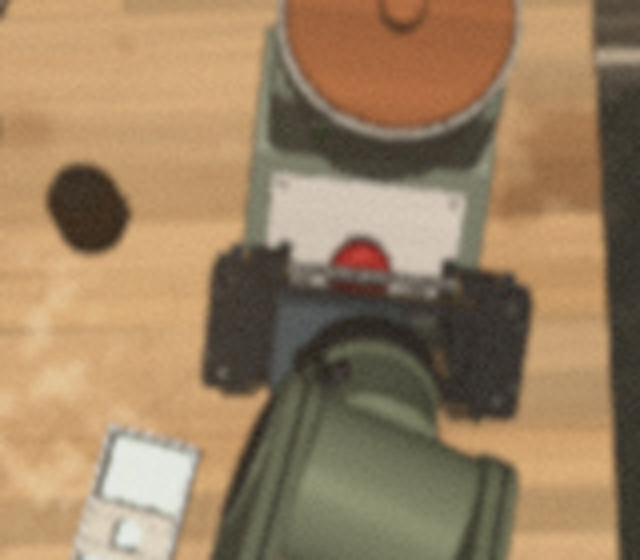

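View pics/s2.png

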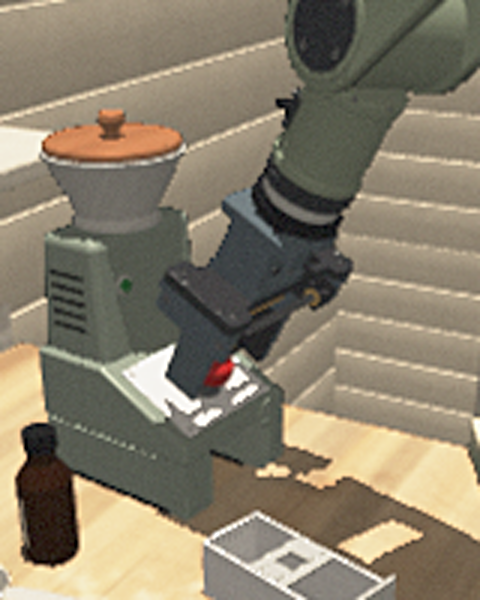

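```bash
python3 -m handwheel '{"gripper":[0,0,0,0],"offset":[[6,-4,-3.5],[11,-4,-3.5],[11,-4,-3.5],[11,-4,-3.5]],"rot":[[0,0.6,0],[0,0.6,0],[0,0.6,0],[0,0.6,0]]}' 40; python3 - <<'E'
from h import *
st(); delta(K0-19*ax,Rk)
E
```

```text
time_s: 2.22
ee_pos: [649.8, -148.8, 107.3]
ee_rot: [179.9, 61.5, -7.6]
force: [0.5, -0.4, 0.7]
gripper_width: 90.8
t 2.22 tcp [ 649.8 -148.8  107.3] w 90.8 F [ 0.5 -0.4  0.7] q [-15.9  20.6 110.3  11.   21.2  72.4]
offset [5.3 1.9 4. ] rot [ 0.2 -0.5  0.1] dist 7.0
```

```bash
for i in 1 2; do python3 -m handwheel '{"gripper":[0,0,0],"offset":[[0,0,0],[0,0,0],[0,0,0]],"rot":[[0,0,0],[0,0,0],[0,0,0]]}' 40 >/dev/null; python3 - <<'E'
from h import *
st(); delta(K0-19*ax,Rk)
E
done
```

```text
t 2.47 tcp [ 649.9 -148.7  107.1] w 91.1 F [-0.6  0.4  0.2] q [-15.9  20.6 110.3  11.   21.2  72.4]
offset [5.1 2.  4. ] rot [ 0.2 -0.5  0.1] dist 6.7
t 2.72 tcp [ 649.8 -148.8  106.7] w 91.1 F [-0.2  0.5  0.4] q [-15.9  20.7 110.3  11.   21.2  72.4]
offset [4.8 2.  3.7] rot [ 0.2 -0.5  0.1] dist 6.3
```

```bash
python3 -m handwheel '{"gripper":[0,0,0,0,0],"offset":[[2,2,3.7],[4.5,2,3.7],[4.5,2,3.7],[4.5,2,3.7],[4.5,2,3.7]],"rot":[[0,-0.5,0],[0,-0.5,0],[0,-0.5,0],[0,-0.5,0],[0,-0.5,0]]}' 40 >/dev/null; python3 - <<'E'
from h import *
st(); delta(K0-19*ax,Rk)
E
```

```text
t 3.13 tcp [ 648.5 -150.6  100.8] w 91.4 F [-0.3 -0.3 -0.2] q [-16.1  21.1 110.3  11.1  21.2  72.1]
offset [ 0.1 -0.1 -0.1] rot [0.2 0.  0.1] dist 0.1
```

Now close on the knob.

```bash
for i in 1 2; do python3 -m handwheel '{"gripper":[1,1,1,1,1],"offset":[[0,0,0],[0,0,0],[0,0,0],[0,0,0],[0,0,0]],"rot":[[0,0,0],[0,0,0],[0,0,0],[0,0,0],[0,0,0]]}' 40; done; python3 - <<'E'
from h import *
st(); delta(K0-19*ax,Rk)
E
```

```text
time_s: 3.55
ee_pos: [648.5, -150.6, 101.0]
ee_rot: [180.0, 62.0, -7.6]
force: [0.3, 0.1, -0.7]
gripper_width: 61.0
time_s: 3.97
ee_pos: [648.4, -151.2, 101.0]
ee_rot: [179.9, 62.0, -7.7]
force: [-2.1, -3.9, 0.1]
gripper_width: 39.1
t 3.97 tcp [ 648.4 -151.2  101. ] w 39.1 F [-2.1 -3.9  0.1] q [-16.1  21.1 110.3  11.   21.2  72.1]
offset [ 0.3 -0.7  0. ] rot [0.2 0.  0. ] dist 0.7
```

```bash
python3 -m handwheel '{"gripper":[1,1,1,1,1],"offset":[[-4,0.5,0],[-8,0.5,0],[-12,0.5,0],[-16,0.5,0],[-19,0.5,0]],"rot":[[0,0,0],[0,0,0],[0,0,0],[0,0,0],[0,0,0]]}' 40;python3 -m handwheel '{"gripper":[1,1],"offset":[[0,0,0],[0,0,0]],"rot":[[0,0,0],[0,0,0]]}'; python3 - <<'E'
from h import *
st(); delta(K0-19*ax,Rk)
t=grab_frame('top');s=grab_frame('side')
crop('side',s,190,110,330,250,4,'s3.png')
E
```

```text
time_s: 4.38
ee_pos: [639.7, -150.1, 117.3]
ee_rot: [179.9, 62.0, -7.6]
force: [26.2, -5.0, -34.4]
gripper_width: 39.3
time_s: 4.55
ee_pos: [639.9, -150.1, 117.0]
ee_rot: [179.9, 62.0, -7.6]
force: [7.5, -4.0, -9.0]
gripper_width: 39.5
t 4.55 tcp [ 639.9 -150.1  117. ] w 39.5 F [ 7.5 -4.  -9. ] q [-16.3  19.3 110.3  10.4  23.   72.6]
offset [18.5 -0.6 -0. ] rot [0.2 0.  0. ] dist 18.5
```

View pics/s3.png

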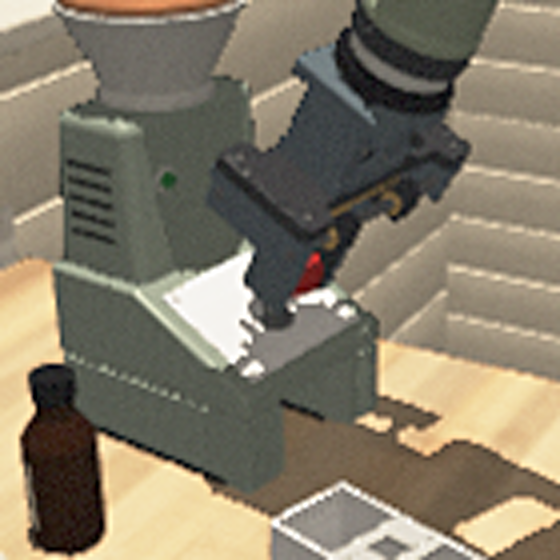

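```bash
for i in 1 2; do python3 -m handwheel '{"gripper":[0,0,0,0,0],"offset":[[0,0,0],[0,0,0],[0,0,0],[0,0,0],[0,0,0]],"rot":[[0,0,0],[0,0,0],[0,0,0],[0,0,0],[0,0,0]]}' ; done
python3 -m handwheel '{"gripper":[0,0,0,0],"offset":[[-35,0,0],[-70,0,0],[-90,0,0],[-90,0,0]],"rot":[[0,0,0],[0,0,0],[0,0,0],[0,0,0]]}' 
python3 - <<'E'
from h import *
st()
t=grab_frame('top');s=grab_frame('side')
cv2.imwrite('pics/side4.png',s[:,:,::-1]);cv2.imwrite('pics/top4.png',t[:,:,::-1])
crop('side',s,190,110,330,250,4,'s4.png');crop('top',t,200,110,360,250,4,'t4.png')
E
```

```text
time_s: 5.07
ee_pos: [639.5, -149.7, 118.1]
ee_rot: [180.0, 62.0, -7.5]
force: [-0.3, -0.3, -0.3]
gripper_width: 69.7
time_s: 5.48
ee_pos: [639.6, -149.9, 117.7]
ee_rot: [180.0, 62.0, -7.6]
force: [-0.2, -1.1, -0.3]
gripper_width: 91.3
time_s: 5.82
ee_pos: [598.7, -144.9, 202.5]
ee_rot: [179.8, 61.5, -7.7]
force: [0.8, -0.7, 0.5]
gripper_width: 91.0
t 5.82 tcp [ 598.7 -144.9  202.5] w 91.0 F [ 0.8 -0.7  0.5] q [-17.1  10.2 108.9   8.2  33.   74.7]
```

View pics/s4.png

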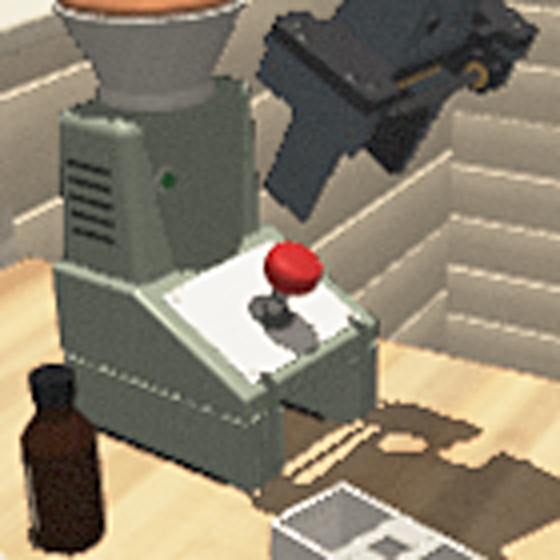

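View pics/t4.png

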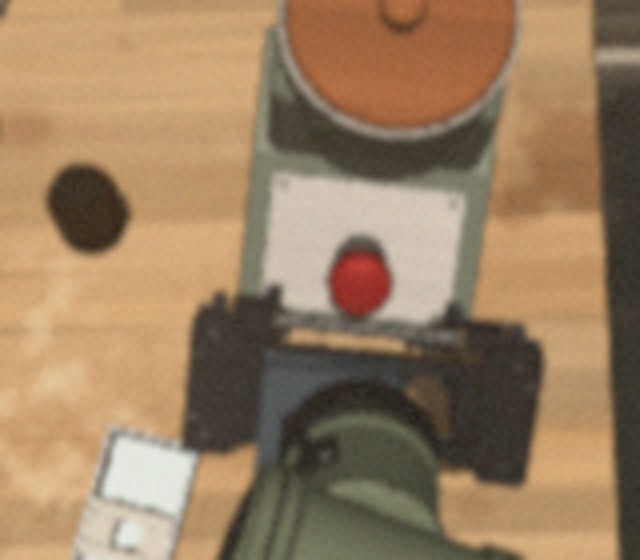

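```bash
python3 - <<'E'
from h import *
from scipy.optimize import least_squares
n0=ax
P0=O+zz*72
def onpanel(n,u,v):
    o,d=ray(n,u,v); return o+d*((P0-o)@n0)/(d@n0)
for n,box in (('top',(260,145,325,195)),('side',(225,160,290,215))):
    im=cv2.imread(f'pics/{n}0.png'); x0,y0,x1,y1=box
    c=im[y0:y1,x0:x1].astype(int)
    mn,mxx=c.min(2),c.max(2)
    m=((mn>140)&(mxx-mn<60)).astype(np.uint8)
    k,l,stt,ce=cv2.connectedComponentsWithStats(m); i=1+np.argmax(stt[1:,4]); print(n,stt[i])
    h=cv2.convexHull(cv2.findContours((l==i).astype(np.uint8),0,2)[0][0])
    q=h
    for e in np.arange(.02,.2,.01):
        q=cv2.approxPolyDP(h,e*cv2.arcLength(h,True),True)
        if len(q)==4: break
    for p in q[:,0]+[x0,y0]:
        w=onpanel(n,*p)-O; print(p,'mill',np.round([w@mx,w@my,w[2]],1))
E
```

```text
top [   6    9   50   36 1239]
[269 154] mill [ 85.1  56.3 117.2]
[315 159] mill [ 85.1 -56.8 117.2]
[311 189] mill [ 15.9 -57.3  80.4]
[266 185] mill [13.6 55.6 79.3]
side [   0    0   62   50 1076]
[286 160] mill [  75.1 -183.8  111.9]
[282 190] mill [  5.7 -63.5  75. ]
[251 209] mill [ 5.7 73.4 75.1]
[225 185] mill [ 90.3  75.5 120. ]
```

```bash
cat >> h.py <<'E'
def dn(yaw):
    a=np.radians(yaw); return frame(-zz,-np.array([-np.sin(a),np.cos(a),0]))
def ux(yaw):
    a=np.radians(yaw); return np.array([np.cos(a),np.sin(a),0])
E
python3 - <<'E'
from h import *
D=np.array([486.7,-2.7,0]); G=D-40*ux(-16.5); print(G)
delta(G+zz*110,dn(-16.5)); 
E
```

```text
[448.34721061   8.66061379   0.        ]
offset [  -1.6 -132.2  189.8] rot [  8.8 -28.    2.2] dist 231.3
```

```bash
python3 -m handwheel '{"gripper":[0,0,0,0,0],"offset":[[0,-22,32],[0,-44,63],[-1,-66,95],[-1,-88,127],[-1,-110,158]],"rot":[[1.5,-4.7,0.4],[2.9,-9.3,0.7],[4.4,-14,1.1],[5.9,-18.7,1.5],[7.4,-23.4,1.9]]}'  >/dev/null
python3 -m handwheel '{"gripper":[0,0,0],"offset":[[0,0,0],[0,0,0],[0,0,0]],"rot":[[0,0,0],[0,0,0],[0,0,0]]}'
python3 - <<'E'
from h import *
st()
D=np.array([486.7,-2.7,0]); G=D-40*ux(-16.5)
delta(G+zz*110,dn(-16.5)); 
E
```

```text
time_s: 6.58
ee_pos: [473.9, -17.2, 123.2]
ee_rot: [-177.4, 85.5, -12.5]
force: [-0.6, -0.5, 0.1]
gripper_width: 91.3
t 6.58 tcp [473.9 -17.2 123.2] w 91.3 F [-0.6 -0.5  0.1] q [ -2.9  11.9 113.4  -1.   50.2 102.7]
offset [ 10.7 -18.3  32.3] rot [ 1.4 -4.5  0.3] dist 38.6
```

```bash
python3 -m handwheel '{"gripper":[0,0,0,0],"offset":[[10,-18,32],[10.7,-18.3,32.3],[10.7,-18.3,32.3],[10.7,-18.3,32.3]],"rot":[[1.4,-4.5,0.3],[1.4,-4.5,0.3],[1.4,-4.5,0.3],[1.4,-4.5,0.3]]}'  >/dev/null
python3 - <<'E'
from h import *
st()
D=np.array([486.7,-2.7,0]); G=D-40*ux(-16.5)
delta(G+zz*8,dn(-16.5)); 
t=grab_frame('top');s=grab_frame('side')
crop('side',s,220,160,380,320,3.5,'s5.png');crop('top',t,160,170,320,310,4,'t5.png')
E
```

```text
t 6.92 tcp [448.9   8.1 111. ] w 91.1 F [ 0.4  0.2 -0.5] q [-4.000e-01  1.270e+01  1.143e+02 -1.000e-01  5.290e+01  1.062e+02]
offset [103.   -0.4   1. ] rot [-0.  -0.2 -0. ] dist 103.0
```

View pics/s5.png

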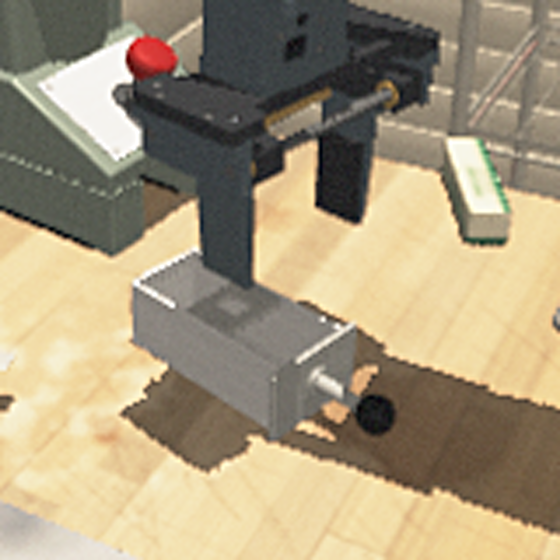

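View pics/t5.png

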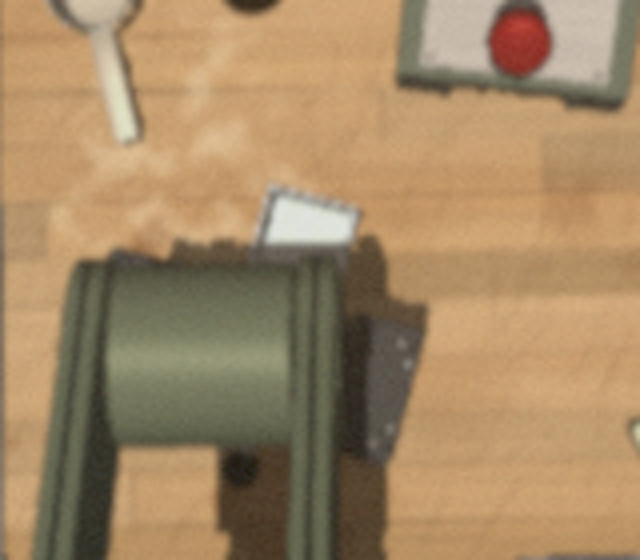

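```bash
python3 -m handwheel '{"gripper":[0,0,0,0,0],"offset":[[30,-0.4,1],[60,-0.4,1],[85,-0.4,1],[101,-0.4,1],[101,-0.4,1]],"rot":[[0,0,0],[0,0,0],[0,0,0],[0,0,0],[0,0,0]]}'  >/dev/null
python3 -m handwheel '{"gripper":[0,0],"offset":[[0,0,0],[0,0,0]],"rot":[[0,0,0],[0,0,0]]}' 
python3 -m handwheel '{"gripper":[1,1,1,1,1],"offset":[[0,0,0],[0,0,0],[0,0,0],[0,0,0],[0,0,0]],"rot":[[0,0,0],[0,0,0],[0,0,0],[0,0,0],[0,0,0]]}' 25
python3 -m handwheel '{"gripper":[1,1,1,1],"offset":[[0,0,0],[0,0,0],[0,0,0],[0,0,0]],"rot":[[0,0,0],[0,0,0],[0,0,0],[0,0,0]]}' 25
python3 - <<'E'
from h import *
st()
D=np.array([486.7,-2.7,0]); G=D-40*ux(-16.5)
delta(G+zz*8,dn(-16.5)); 
t=grab_frame('top');s=grab_frame('side')
crop('side',s,220,160,380,320,3.5,'s6.png')
E
```

```text
time_s: 7.6
ee_pos: [448.4, 9.2, 10.8]
ee_rot: [-173.6, 89.8, -10.2]
force: [0.4, 0.3, 1.1]
gripper_width: 91.7
time_s: 8.02
ee_pos: [447.3, 9.6, 10.1]
ee_rot: [-176.7, 89.9, -13.2]
force: [-0.0, 1.8, 1.1]
gripper_width: 61.3
time_s: 8.35
ee_pos: [447.3, 9.6, 10.1]
ee_rot: [-174.7, 89.9, -11.2]
force: [-1.3, 1.2, 5.7]
gripper_width: 60.0
t 8.35 tcp [447.3   9.6  10.1] w 60.0 F [-1.3  1.2  5.7] q [ -0.2  21.1 121.4  -0.   37.4 106.3]
offset [ 2.1  0.7 -1.2] rot [-0.  -0.1  0. ] dist 2.6
```

View pics/s6.png

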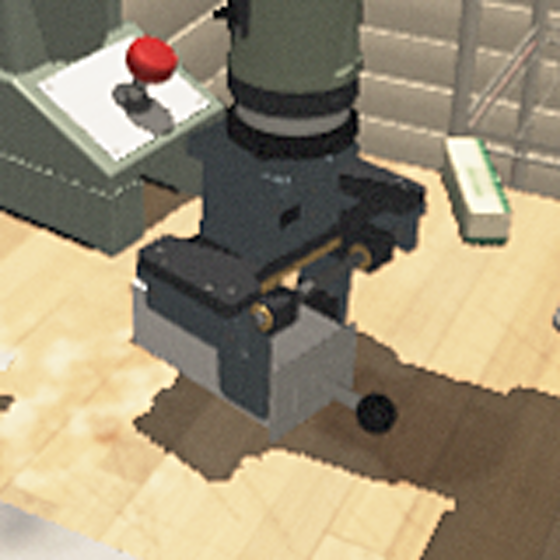

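```bash
python3 -m handwheel '{"gripper":[1,1],"offset":[[-12,0,0],[-12,0,0]],"rot":[[0,0,0],[0,0,0]]}' 40
python3 - <<'E'
from h import *
st()
delta(O+mx*(-105-41.3)+zz*22,dn(-7.7)); 
E
```

```text
time_s: 8.62
ee_pos: [447.3, 9.5, 22.3]
ee_rot: [168.2, 89.9, -28.3]
force: [-0.1, 0.2, -3.5]
gripper_width: 60.1
t 8.62 tcp [447.3   9.5  22.3] w 60.1 F [-0.1  0.2 -3.5] q [-2.000e-01  2.000e+01  1.207e+02 -1.000e-01  3.920e+01  1.063e+02]
offset [  0.4 125.3 -53.6] rot [-8.8 -0.1 -0. ] dist 136.3
```

```bash
python3 -m handwheel '{"gripper":[1,1,1,1,1],"offset":[[0,25,-11],[0,50,-21],[0,75,-32],[0,100,-43],[0,125,-53.6]],"rot":[[-1.8,0,0],[-3.5,0,0],[-5.3,0,0],[-7,0,0],[-8.8,0,0]]}' 40
python3 -m handwheel '{"gripper":[1,1,1,1],"offset":[[4,0,0],[9,0,0],[9,0,0],[9,0,0]],"rot":[[0,0,0],[0,0,0],[0,0,0],[0,0,0]]}' 40
python3 - <<'E'
from h import *
st()
delta(O+mx*(-105-41.3)+zz*12,dn(-7.7)); 
t=grab_frame('top');s=grab_frame('side')
cv2.imwrite('pics/side7.png',s[:,:,::-1]);cv2.imwrite('pics/top7.png',t[:,:,::-1])
crop('side',s,200,140,360,300,3.5,'s7.png');crop('top',t,200,130,340,280,4,'t7.png')
E
```

```text
time_s: 9.03
ee_pos: [462.2, -126.6, 20.8]
ee_rot: [12.1, 89.9, -175.5]
force: [0.7, -0.8, -2.9]
gripper_width: 59.6
time_s: 9.37
ee_pos: [461.6, -124.5, 11.8]
ee_rot: [-4.7, 89.8, 167.6]
force: [0.2, 0.1, -4.7]
gripper_width: 59.8
t 9.37 tcp [ 461.6 -124.5   11.8] w 59.8 F [ 0.2  0.1 -4.7] q [-16.5  23.1 117.3  -0.   39.8  81.2]
offset [-0.2  1.2 -1.6] rot [0.  0.2 0. ] dist 2.0
```

View pics/s7.png

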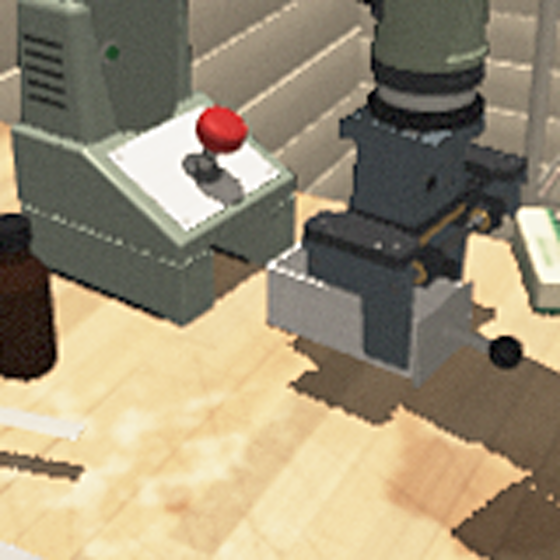

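View pics/t7.png

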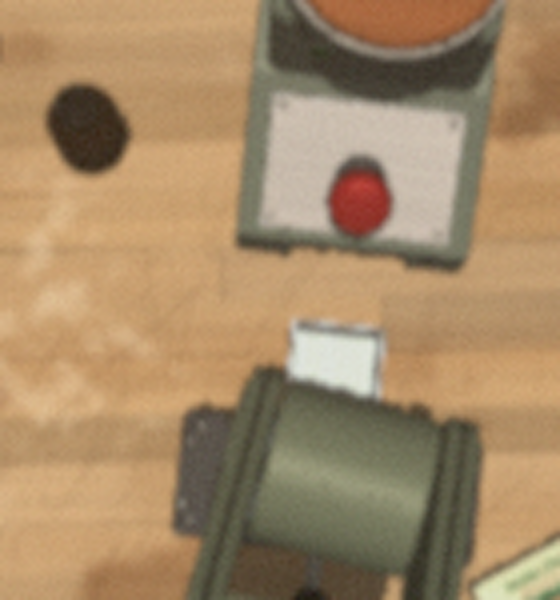

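```bash
python3 - <<'E'
from h import *
C=lambda x,y:(200+(x+.5)/4-.5,130+(y+.5)/4-.5)
for p,z in [((291,320),52),((382,330),52),((290,249),55),((408,264),55),((238,245),72),((464,268),72)]:
    w=onz('top',*C(*p),z)-O; print(p,np.round([w@mx,w@my],1))
p,R=tool(); w=p-O; print('tcp',w@mx,w@my)
E
```

```text
(291, 320) [-43.5  32.8]
(382, 330) [-43.4 -25.4]
(290, 249) [ 1.4 38.4]
(408, 264) [  0.1 -37.4]
(238, 245) [-2.1 71.2]
(464, 268) [ -0.8 -71.5]
tcp -147.00652689105382 1.2252540904838338
```

```bash
python3 -m handwheel '{"gripper":[1,1,1,1,1],"offset":[[0,2.2,0],[0.5,2.2,-15],[0.5,2.2,-30],[0.5,2.2,-45],[0.5,2.2,-55]],"rot":[[0,0,0],[0,0,0],[0,0,0],[0,0,0],[0,0,0]]}' 40
python3 - <<'E'
from h import *
p,R=st();w=p-O; print('tcp',w@mx,w@my)
delta(O+mx*(-48)+zz*11,dn(-7.7)); 
t=grab_frame('top');s=grab_frame('side')
crop('side',s,200,140,360,300,3.5,'s8.png');crop('top',t,200,130,340,280,4,'t8.png')
E
```

```text
time_s: 9.88
ee_pos: [519.0, -135.1, 12.8]
ee_rot: [164.7, 89.8, -22.9]
force: [0.5, -0.5, -3.7]
gripper_width: 60.0
t 9.88 tcp [ 519.  -135.1   12.8] w 60.0 F [ 0.5 -0.5 -3.7] q [-15.8  26.8 109.8  -0.   43.3  81.9]
tcp -89.61493112843867 -1.6295744262750944
offset [  1.9  -1.6 -41.6] rot [ 0.  -0.2 -0. ] dist 41.7
```

View pics/s8.png

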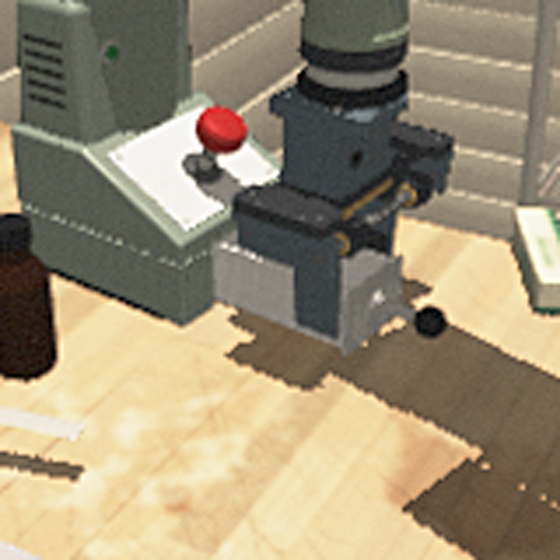

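View pics/t8.png

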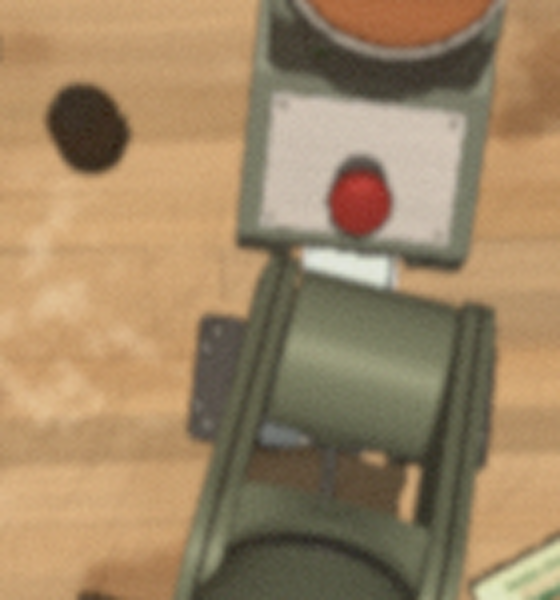

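```bash
python3 -m handwheel '{"gripper":[1,1,1,1,1],"offset":[[1,0,-10],[1.5,0,-20],[1.5,-0.5,-30],[1.5,-0.5,-41],[1.5,-0.5,-41]],"rot":[[0,0,0],[0,0,0],[0,0,0],[0,0,0],[0,0,0]]}' 40
python3 - <<'E'
from h import *
p,R=st();w=p-O; print('tcp',w@mx,w@my)
t=grab_frame('top');s=grab_frame('side')
crop('side',s,200,140,360,300,3.5,'s9.png')
E
```

```text
time_s: 10.4
ee_pos: [561.1, -140.8, 11.2]
ee_rot: [169.8, 89.7, -17.9]
force: [0.4, -0.4, -3.4]
gripper_width: 59.9
t 10.4 tcp [ 561.1 -140.8   11.2] w 59.9 F [ 0.4 -0.4 -3.4] q [-15.2  29.8 104.1  -0.   45.8  82.5]
tcp -47.12678029920008 -1.5808064063806495
```

View pics/s9.png

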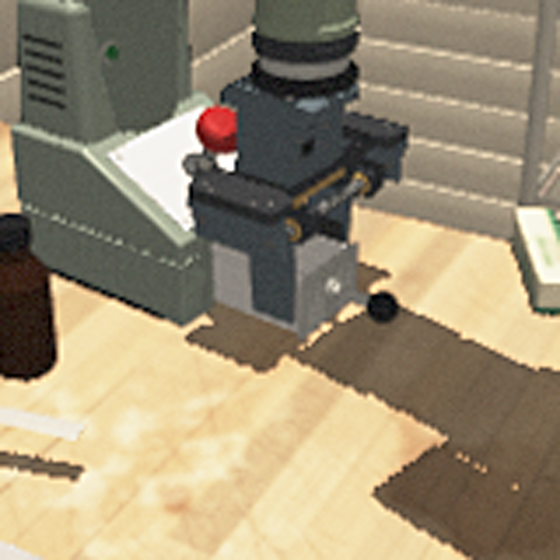

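```bash
python3 -m handwheel '{"gripper":[1,1],"offset":[[1,0,0],[1,0,0]],"rot":[[0,0,0],[0,0,0]]}'
for i in 1 2; do python3 -m handwheel '{"gripper":[0,0,0,0,0],"offset":[[0,0,0],[0,0,0],[0,0,0],[0,0,0],[0,0,0]],"rot":[[0,0,0],[0,0,0],[0,0,0],[0,0,0],[0,0,0]]}'; done
python3 -m handwheel '{"gripper":[0,0,0,0,0],"offset":[[-25,0,5],[-50,0,10],[-75,0,25],[-75,0,50],[-75,0,74]],"rot":[[0,0,0],[0,0,0],[0,0,0],[0,0,0],[0,0,0]]}'
python3 -m handwheel '{"gripper":[0,0,0],"offset":[[-40,0,20],[-40,0,20],[-40,0,20]],"rot":[[0,0,0],[0,0,0],[0,0,0]]}'
python3 - <<'E'
from h import *
p,R=st();w=p-O; print('tcp',w@mx,w@my)
t=grab_frame('top');s=grab_frame('side')
cv2.imwrite('pics/side10.png',s[:,:,::-1]);cv2.imwrite('pics/top10.png',t[:,:,::-1])
crop('side',s,200,140,360,300,3.5,'s10.png');crop('top',t,200,130,340,280,4,'t10.png')
E
```

```text
time_s: 10.67
ee_pos: [557.4, -140.0, 10.2]
ee_rot: [147.3, 90.0, -40.4]
force: [-1.3, 1.0, -1.4]
gripper_width: 59.7
time_s: 11.08
ee_pos: [557.9, -140.2, 10.0]
ee_rot: [150.9, 89.9, -36.9]
force: [1.0, -0.4, 1.1]
gripper_width: 89.5
time_s: 11.5
ee_pos: [557.8, -140.1, 9.8]
ee_rot: [133.6, 90.0, -54.2]
force: [-0.6, -0.6, -0.2]
gripper_width: 91.0
time_s: 11.92
ee_pos: [485.1, -130.4, 86.5]
ee_rot: [166.7, 89.7, -21.0]
force: [0.0, 0.7, -0.6]
gripper_width: 91.1
time_s: 12.17
ee_pos: [465.2, -127.8, 126.9]
ee_rot: [167.8, 89.7, -20.0]
force: [0.6, 0.5, -0.5]
gripper_width: 91.4
t 12.17 tcp [ 465.2 -127.8  126.9] w 91.4 F [ 0.6  0.5 -0.5] q [-16.7  14.3 109.1  -0.   56.2  81. ]
tcp -143.91252959699972 -1.5474431120922014
```

View pics/s10.png

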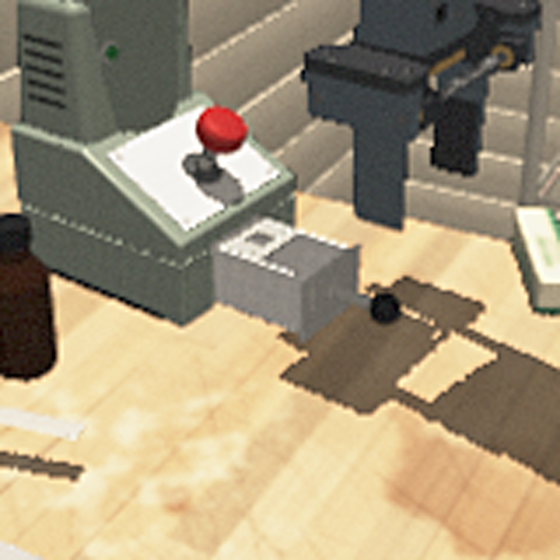

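View pics/t10.png

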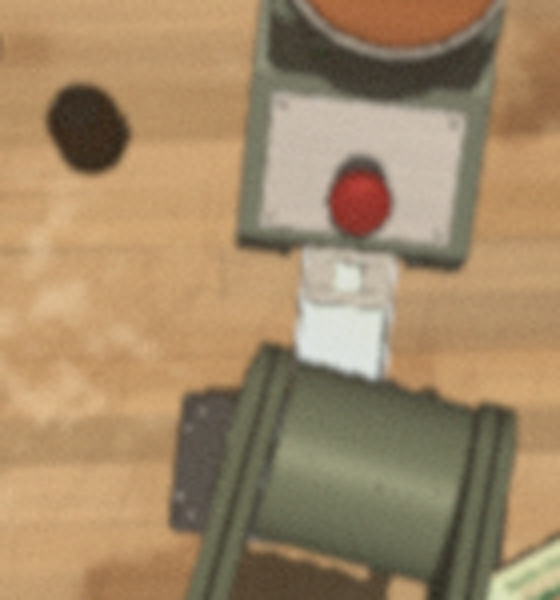

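```bash
python3 - <<'E'
from h import *
C=lambda x,y:(200+(x+.5)/4-.5,130+(y+.5)/4-.5)
S=lambda x,y:(200+(x+.5)/3.5-.5,140+(y+.5)/3.5-.5)
for n,p,z in [('slot',C(347,277),50),('l1',C(303,250),50),('l2',C(297,355),50),('r1',C(395,262),50),('r2',C(383,380),50)]:
    w=onz('top',*p,z)-O; print(n,np.round([w@mx,w@my],1))
for n,p,z in [('slot',S(265,239),50),('ball',S(386,308),28),('plR',S(358,247),50),('plL',S(301,290),50)]:
    w=onz('side',*p,z)-O; print(n,np.round([w@mx,w@my],1))
w=onz('side',*S(386,308),28); delta(np.array([w[0],w[1],80]),dn(-7.7))
E
```

```text
slot [-11.8   0.2]
l1 [ 2.3 30. ]
l2 [-65.1  26.5]
r1 [  1.2 -29.3]
r2 [-74.8 -29.4]
slot [-14.   -4.6]
ball [-123.1   -4.5]
plR [-78.4 -36. ]
plL [-79.3  41.6]
offset [ 44.8   3.1 -21.1] rot [-0.  -0.1 -0. ] dist 49.6
```

```bash
python3 -m handwheel '{"gripper":[0,0,0,0,0],"offset":[[20,1.5,-21],[50,1.5,-21],[80,1.5,-21],[105,1.5,-21],[117,1.5,-21]],"rot":[[0,0,0],[0,0,0],[0,0,0],[0,0,0],[0,0,0]]}'
for i in 1 2 3; do python3 -m handwheel '{"gripper":[1,1,1,1,1],"offset":[[0,0,0],[0,0,0],[0,0,0],[0,0,0],[0,0,0]],"rot":[[0,0,0],[0,0,0],[0,0,0],[0,0,0],[0,0,0]]}' 25; done
python3 - <<'E'
from h import *
p,R=st();w=p-O; print('tcp',w@mx,w@my)
t=grab_frame('top');s=grab_frame('side')
crop('side',s,200,140,360,300,3.5,'s11.png')
E
```

```text
time_s: 12.68
ee_pos: [483.1, -131.1, 3.4]
ee_rot: [-6.0, 89.6, 166.3]
force: [0.1, -0.3, -0.9]
gripper_width: 91.3
time_s: 13.1
ee_pos: [486.1, -132.1, 8.8]
ee_rot: [164.7, 89.8, -23.0]
force: [0.1, 0.8, 0.2]
gripper_width: 60.5
time_s: 13.52
ee_pos: [485.3, -131.8, 8.0]
ee_rot: [145.8, 90.0, -41.9]
force: [-0.6, 0.5, -1.0]
gripper_width: 27.6
time_s: 13.93
ee_pos: [485.2, -131.8, 7.9]
ee_rot: [138.0, 90.0, -49.7]
force: [0.4, 0.5, 1.3]
gripper_width: 22.4
t 13.93 tcp [ 485.2 -131.8    7.9] w 22.4 F [0.4 0.5 1.3] q [-16.5  25.  114.4  -0.   40.6  81.2]
tcp -123.4987556792813 -2.8654439264289238
```

View pics/s11.png

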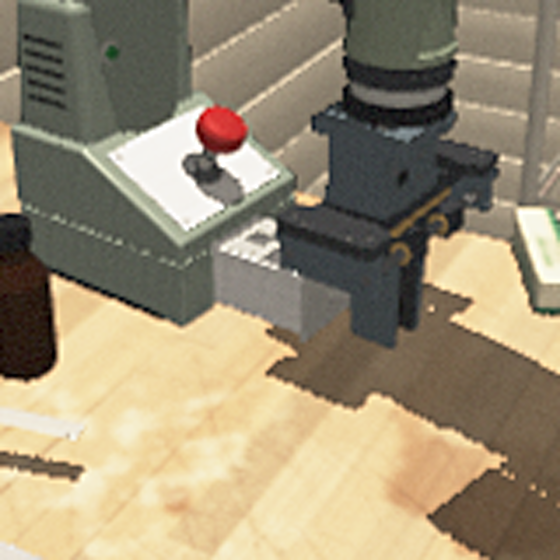

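```bash
python3 -m handwheel '{"gripper":[1,1,1,1,1],"offset":[[0,0,-12],[0,-0.5,-24],[0,-1,-36],[0,-1.5,-48],[0,-2,-60]],"rot":[[0,0,0],[0,0,0],[0,0,0],[0,0,0],[0,0,0]]}' 30
python3 -m handwheel '{"gripper":[1,1],"offset":[[0,0,0],[0,0,0]],"rot":[[0,0,0],[0,0,0]]}'
python3 - <<'E'
from h import *
p,R=st();w=p-O; print('tcp',w@mx,w@my)
t=grab_frame('top');s=grab_frame('side')
crop('side',s,200,140,360,300,3.5,'s12.png')
E
```

```text
time_s: 14.45
ee_pos: [543.2, -137.6, 7.8]
ee_rot: [2.3, 89.8, 174.6]
force: [-5.6, -0.2, 6.2]
gripper_width: 22.0
time_s: 14.62
ee_pos: [546.5, -138.2, 7.9]
ee_rot: [168.8, 89.8, -18.9]
force: [2.0, -0.2, 0.5]
gripper_width: 22.2
t 14.62 tcp [ 546.5 -138.2    7.9] w 22.2 F [ 2.  -0.2  0.5] q [-15.4  29.  106.3  -0.   44.5  82.4]
tcp -61.96247955953797 -0.9978837505681174
```

View pics/s12.png

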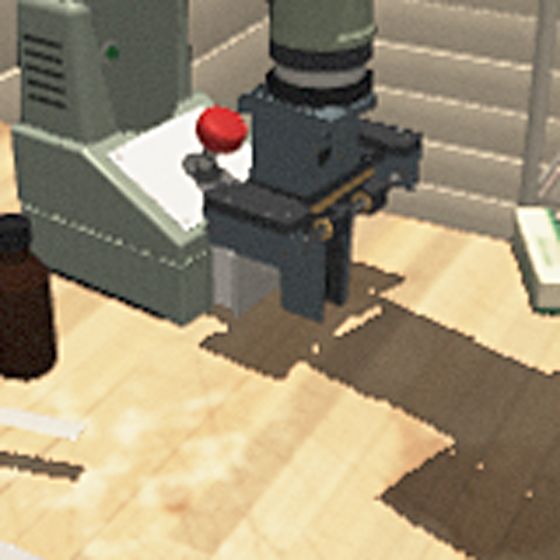

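```bash
python3 -m handwheel '{"gripper":[1,1,1,1,1],"offset":[[0,0,-4],[0,0,-8],[0,0,-11],[0,0,-11],[0,0,-11]],"rot":[[0,0,0],[0,0,0],[0,0,0],[0,0,0],[0,0,0]]}' 30
python3 -m handwheel '{"gripper":[1,1,1],"offset":[[0,0,-2],[0,0,-2],[0,0,-2]],"rot":[[0,0,0],[0,0,0],[0,0,0]]}' 30
python3 - <<'E'
from h import *
p,R=st();w=p-O; print('tcp',w@mx,w@my)
E
```

```text
time_s: 15.13
ee_pos: [553.6, -139.0, 7.8]
ee_rot: [0.4, 89.8, 172.7]
force: [-3.1, -0.3, 5.7]
gripper_width: 22.0
time_s: 15.38
ee_pos: [555.1, -139.2, 7.8]
ee_rot: [0.1, 89.7, 172.3]
force: [-3.7, 0.6, 6.4]
gripper_width: 21.9
t 15.38 tcp [ 555.1 -139.2    7.8] w 21.9 F [-3.7  0.6  6.4] q [-1.520e+01  2.980e+01  1.047e+02 -1.000e-01  4.580e+01  8.260e+01]
tcp -53.28915921635072 -0.8154884678966349
```

```bash
for i in 1 2 3; do python3 -m handwheel '{"gripper":[1,1,1],"offset":[[0,0,-1],[0,0,-2],[0,0,-2]],"rot":[[0,0,0],[0,0,0],[0,0,0]]}' 30
done
python3 - <<'E'
from h import *
p,R=st();w=p-O; print('tcp',w@mx,w@my)
t=grab_frame('top');s=grab_frame('side')
crop('side',s,200,140,320,260,4.5,'s13.png')
E
```

```text
time_s: 15.63
ee_pos: [556.8, -139.4, 7.8]
ee_rot: [-0.4, 89.7, 171.9]
force: [-5.6, 0.0, 5.7]
gripper_width: 22.3
time_s: 15.88
ee_pos: [558.8, -139.6, 7.8]
ee_rot: [-0.5, 89.7, 171.7]
force: [-4.4, 0.9, 5.8]
gripper_width: 22.2
time_s: 16.13
ee_pos: [560.8, -139.9, 7.8]
ee_rot: [-0.5, 89.7, 171.8]
force: [-4.7, 0.5, 6.6]
gripper_width: 22.1
t 16.13 tcp [ 560.8 -139.9    7.8] w 22.1 F [-4.7  0.5  6.6] q [-1.510e+01  3.020e+01  1.039e+02 -1.000e-01  4.620e+01  8.260e+01]
tcp -47.53933619699289 -0.7994640503755782
```

View pics/s13.png

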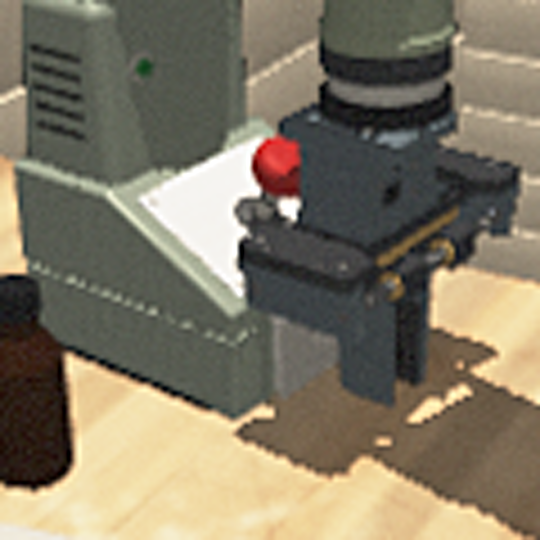

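```bash
for i in 1 2; do python3 -m handwheel '{"gripper":[1,1,1],"offset":[[0,0,-1],[0,0,-2],[0,0,-2]],"rot":[[0,0,0],[0,0,0],[0,0,0]]}' 30
done
python3 - <<'E'
from h import *
p,R=st();w=p-O; print('tcp',w@mx,w@my)
t=grab_frame('top');s=grab_frame('side')
crop('side',s,200,140,320,260,4.5,'s14.png');crop('top',t,240,130,340,230,5,'t14.png')
E
```

```text
time_s: 16.48
ee_pos: [562.5, -140.1, 7.7]
ee_rot: [-1.5, 89.6, 170.8]
force: [-4.5, 1.2, 6.1]
gripper_width: 21.9
time_s: 16.73
ee_pos: [562.7, -139.9, 7.4]
ee_rot: [-4.1, 89.4, 168.1]
force: [-8.2, 1.5, 8.3]
gripper_width: 22.6
t 16.73 tcp [ 562.7 -139.9    7.4] w 22.6 F [-8.2  1.5  8.3] q [-15.1  30.5 103.4  -0.   46.7  82.7]
tcp -45.68289725248731 -0.4863008845945961
```

View pics/s14.png

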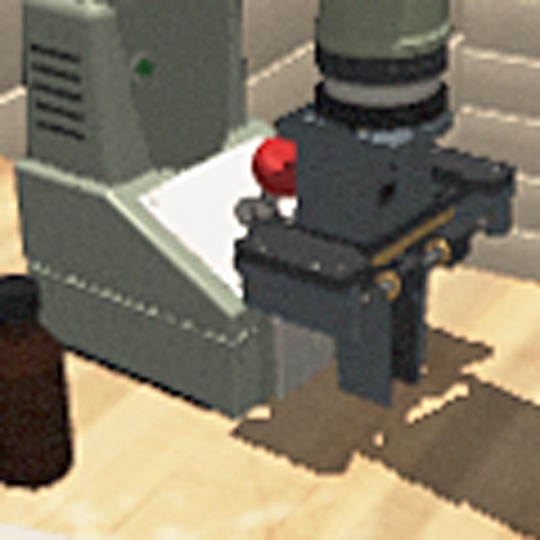

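View pics/t14.png

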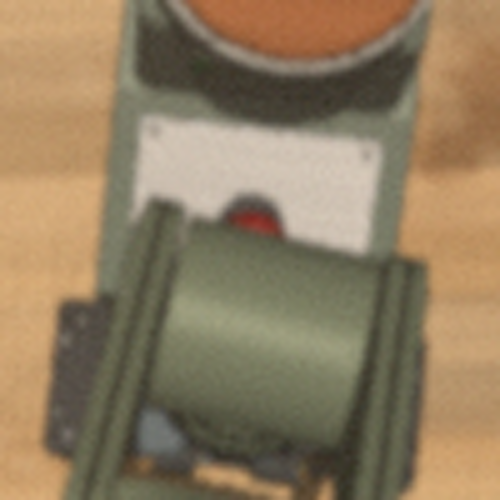

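```bash
for i in 1 2; do python3 -m handwheel '{"gripper":[1,1,1],"offset":[[0,0,-1],[0,0,-2],[0,0,-2]],"rot":[[0,0,0],[0,0,0],[0,0,0]]}' 40
done
python3 - <<'E'
from h import *
p,R=st();w=p-O; print('tcp',w@mx,w@my)
E
```

```text
time_s: 17.08
ee_pos: [562.8, -139.7, 7.2]
ee_rot: [-4.6, 89.2, 167.6]
force: [-12.0, 2.8, 9.0]
gripper_width: 21.7
time_s: 17.33
ee_pos: [562.7, -139.7, 6.8]
ee_rot: [-4.2, 88.9, 168.1]
force: [-15.1, 2.5, 11.5]
gripper_width: 21.9
t 17.33 tcp [ 562.7 -139.7    6.8] w 21.9 F [-15.1   2.5  11.5] q [-1.50e+01  3.07e+01  1.03e+02 -1.00e-01  4.73e+01  8.28e+01]
tcp -45.64998648868687 -0.2726082241065614
```

```bash
python3 -m handwheel '{"gripper":[1,1],"offset":[[0,0,5],[0,0,5]],"rot":[[0,0,0],[0,0,0]]}'
for i in 1 2; do python3 -m handwheel '{"gripper":[0.5,0.5,0.5,0.5],"offset":[[0,0,0],[0,0,0],[0,0,0],[0,0,0]],"rot":[[0,0,0],[0,0,0],[0,0,0],[0,0,0]]}'; done
python3 - <<'E'
from h import *
p,R=st();w=p-O; print('tcp',w@mx,w@my)
delta(O-mx*49+zz*100,dn(-7.7))
E
```

```text
time_s: 17.5
ee_pos: [562.8, -139.8, 7.6]
ee_rot: [-6.8, 89.6, 165.4]
force: [-6.3, 2.6, 6.0]
gripper_width: 21.7
time_s: 17.83
ee_pos: [567.0, -141.0, 7.7]
ee_rot: [140.6, 90.0, -47.1]
force: [-0.0, -0.1, 0.1]
gripper_width: 44.4
time_s: 18.17
ee_pos: [566.8, -140.9, 7.8]
ee_rot: [137.7, 90.0, -50.1]
force: [0.4, 0.2, 0.7]
gripper_width: 45.7
t 18.17 tcp [ 566.8 -140.9    7.8] w 45.7 F [0.4 0.2 0.7] q [-15.1  30.5 103.3  -0.   46.2  82.7]
tcp -41.40027794033336 -0.9528991649843528
offset [-92.2  -0.9   7.6] rot [-0. -0. -0.] dist 92.5
```

```bash
python3 -m handwheel '{"gripper":[0.5,0.5,0.5,0.5,0.5],"offset":[[0,0,30],[-30,0,60],[-70,0,75],[-110,0,75],[-140,0,75]],"rot":[[0,0,0],[0,0,0],[0,0,0],[0,0,0],[0,0,0]]}'
python3 -m handwheel '{"gripper":[1,1,1,1,1],"offset":[[0,0,40],[0,0,80],[0,0,110],[0,0,110],[0,0,110]],"rot":[[0,0,0],[0,0,0],[0,0,0],[0,0,0],[0,0,0]]}'
python3 - <<'E'
from h import *
p,R=st()
t=grab_frame('top');s=grab_frame('side')
cv2.imwrite('pics/side15.png',s[:,:,::-1]);cv2.imwrite('pics/top15.png',t[:,:,::-1])
crop('side',s,200,140,320,260,4.5,'s15.png');crop('top',t,240,130,340,240,5,'t15.png')
E
```

```text
time_s: 18.58
ee_pos: [492.0, -130.7, 150.9]
ee_rot: [164.9, 89.8, -22.8]
force: [0.7, -0.9, 0.2]
gripper_width: 45.5
time_s: 19.0
ee_pos: [382.3, -115.7, 148.2]
ee_rot: [159.0, 89.9, -28.8]
force: [1.0, 0.6, 0.4]
gripper_width: 15.3
t 19.0 tcp [ 382.3 -115.7  148.2] w 15.3 F [1.  0.6 0.4] q [-18.5   5.9 116.6  -0.   57.4  79.3]
```

View pics/s15.png

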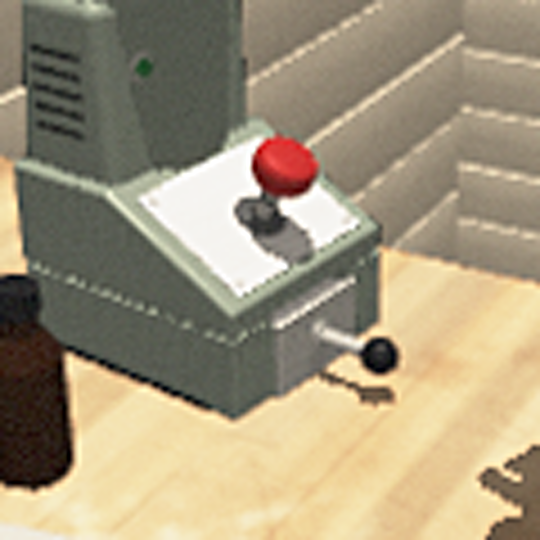

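View pics/t15.png

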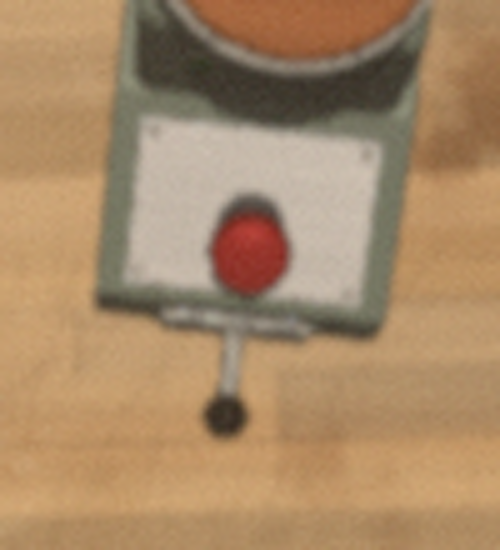

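```bash
cat >> h.py <<'E'
K1=np.array([648.4,-150.9,101])+19*ax  # from grasp
E
python3 - <<'E'
from h import *
C=lambda x,y:(240+(x+.5)/5-.5,130+(y+.5)/5-.5)
S=lambda x,y:(200+(x+.5)/4.5-.5,140+(y+.5)/4.5-.5)
w=tri(('top',*C(225,415)),('side',*S(380,355)))[0]; v=w-O; print('ball',np.round(w,1),np.round([v@mx,v@my],1))
for p in [(160,315),(310,332)]:
    v=onz('top',*C(*p),50)-O; print(np.round([v@mx,v@my],1))
print(K0,K1)
delta(K1+ax*65,Rk)
E
```

```text
ball [ 562.7 -139.2   30.3] [-45.7   0.2]
[ 0.1 39.5]
[ -0.2 -37.7]
[ 639.76505687 -149.39116465  117.5       ] [ 639.5604698  -149.70484863  117.77600426]
offset [ -26.3   -1.1 -226.7] rot [-0.  27.8 -0. ] dist 228.2
```

```bash
python3 -m handwheel '{"gripper":[1,1,1,1,1],"offset":[[-8,0,-38],[-16,0,-76],[-22,0,-114],[-26,0,-152],[-26,-1,-188]],"rot":[[0,5.6,0],[0,11.2,0],[0,16.8,0],[0,22.4,0],[0,27.8,0]]}'
python3 -m handwheel '{"gripper":[1,1,1],"offset":[[0,0,0],[0,0,0],[0,0,0]],"rot":[[0,0,0],[0,0,0],[0,0,0]]}'
python3 - <<'E'
from h import *
p,R=st()
delta(K1+ax*65,Rk)
E
```

```text
time_s: 19.52
ee_pos: [574.1, -141.3, 176.0]
ee_rot: [179.8, 61.7, -7.9]
force: [0.7, 0.8, 0.1]
gripper_width: 0.3
time_s: 19.77
ee_pos: [569.9, -140.1, 173.2]
ee_rot: [180.0, 62.3, -7.7]
force: [0.3, 0.2, 0.6]
gripper_width: 0.4
t 19.77 tcp [ 569.9 -140.1  173.2] w 0.4 F [0.3 0.2 0.6] q [-17.5   9.7 114.2   9.4  29.1  73.1]
offset [ 16.8   0.2 -36.1] rot [ 0.   0.3 -0. ] dist 39.8
```

```bash
python3 -m handwheel '{"gripper":[1,1,1,1],"offset":[[0,0,-20],[5,0.2,-36],[16.8,0.2,-36],[16.8,0.2,-36]],"rot":[[0,0.3,0],[0,0.3,0],[0,0.3,0],[0,0.3,0]]}'
python3 - <<'E'
from h import *
p,R=st()
delta(K1+ax*65,Rk)
t=grab_frame('top');s=grab_frame('side')
crop('side',s,200,100,340,240,4,'s16.png');crop('top',t,240,130,340,240,5,'t16.png')
E
```

```text
time_s: 20.1
ee_pos: [608.8, -145.5, 173.8]
ee_rot: [180.0, 62.1, -7.7]
force: [-0.9, -0.0, -0.8]
gripper_width: 0.3
t 20.1 tcp [ 608.8 -145.5  173.8] w 0.3 F [-0.9 -0.  -0.8] q [-16.8  12.9 109.8   8.5  29.9  74.6]
offset [-0.9  0.  -1.1] rot [0.  0.1 0. ] dist 1.5
```

View pics/s16.png

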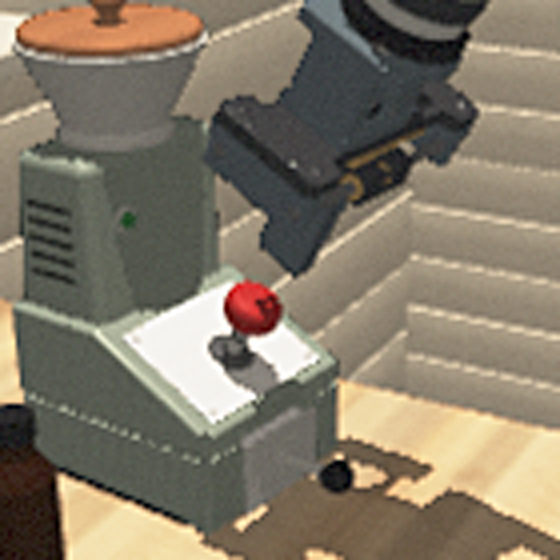

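View pics/t16.png

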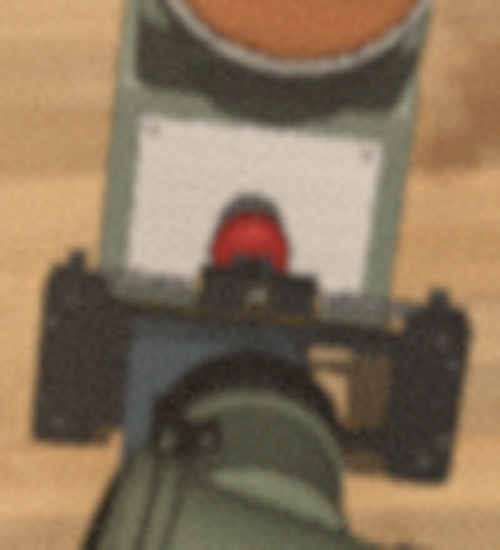

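```bash
python3 -m handwheel '{"gripper":[1,1,1,1,1],"offset":[[15,0,-1],[30,0,-1],[36,0,-1],[41,0,-1],[45,0,-1]],"rot":[[0,0,0],[0,0,0],[0,0,0],[0,0,0],[0,0,0]]}'
python3 - <<'E'
from h import *
p,R=st()
delta(K1+ax*12,Rk)
E
python3 -m handwheel '{"gripper":[1,1,1,1,1],"offset":[[3,0,0],[6,0,0],[8,0,0],[8,0,0],[8,0,0]],"rot":[[0,0,0],[0,0,0],[0,0,0],[0,0,0],[0,0,0]]}'
python3 - <<'E'
from h import *
p,R=st()
delta(K1+ax*12,Rk)
t=grab_frame('top');s=grab_frame('side')
crop('side',s,200,100,340,240,4,'s17.png')
E
```

```text
time_s: 20.62
ee_pos: [629.7, -148.4, 135.7]
ee_rot: [-180.0, 62.0, -7.7]
force: [-2.1, 0.6, 0.2]
gripper_width: 0.1
t 20.62 tcp [ 629.7 -148.4  135.7] w 0.1 F [-2.1  0.6  0.2] q [-16.4  17.2 110.3   9.6  25.2  73.7]
offset [ 8.5 -0.  -0.4] rot [-0.  0. -0.] dist 8.6
time_s: 21.03
ee_pos: [635.0, -149.3, 129.7]
ee_rot: [179.9, 61.8, -7.8]
force: [0.7, 0.6, -0.3]
gripper_width: 0.8
t 21.03 tcp [ 635.  -149.3  129.7] w 0.8 F [ 0.7  0.6 -0.3] q [-16.3  18.  110.2   9.8  24.2  73.4]
offset [ 0.7 -0.2  1.5] rot [-0.  -0.2 -0. ] dist 1.7
```

View pics/s17.png

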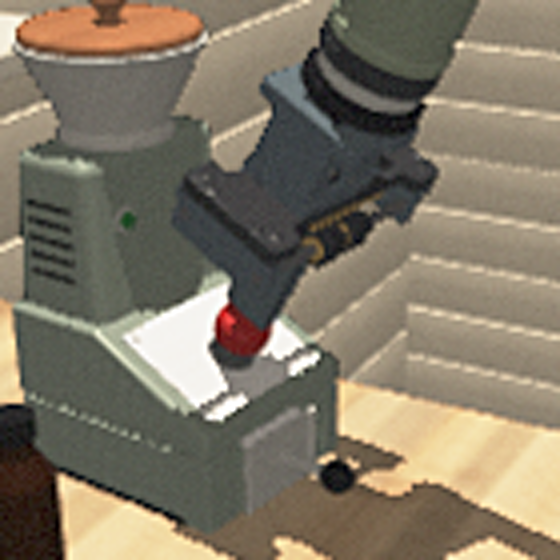

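```bash
python3 -m handwheel '{"gripper":[1,1,1,1],"offset":[[2,0,1],[4,0,1],[5,0,1],[5,0,1]],"rot":[[0,0,0],[0,0,0],[0,0,0],[0,0,0]]}'
python3 - <<'E'
from h import *
p,R=st()
delta(K1+ax*12,Rk)
E
python3 -m handwheel '{"gripper":[1,1,1,1,1],"offset":[[-5,0,0],[-25,0,0],[-60,0,0],[-95,0,0],[-95,0,0]],"rot":[[0,0,0],[0,0,0],[0,0,0],[0,0,0],[0,0,0]]}'
python3 -m handwheel '{"gripper":[1,1,1,1,1],"offset":[[-20,0,30],[-40,0,60],[-50,0,90],[-50,0,90],[-50,0,90]],"rot":[[0,0,0],[0,0,0],[0,0,0],[0,0,0],[0,0,0]]}'
python3 - <<'E'
from h import *
p,R=st()
t=grab_frame('top');s=grab_frame('side')
cv2.imwrite('pics/side18.png',s[:,:,::-1]);cv2.imwrite('pics/top18.png',t[:,:,::-1])
crop('side',s,190,120,310,240,4.5,'s18.png');crop('top',t,240,130,340,240,5,'t18.png')
def red(im,box):
    x0,y0,x1,y1=box; c=im[y0:y1,x0:x1].astype(int); m=((c[...,0]>1.7*c[...,1])&(c[...,0]>1.7*c[...,2])&(c[...,0]>45)).astype(np.uint8)
    n,l,st,ce=cv2.connectedComponentsWithStats(m); i=1+np.argmax(st[1:,4]); return ce[i]+[x0,y0],st[i][4]
t0=cv2.imread('pics/top0.png')[:,:,::-1];s0=cv2.imread('pics/side0.png')[:,:,::-1]
for a,b in ((t0,s0),(t,s)):
    ca=red(a,(265,150,320,205));cb=red(b,(240,160,290,200)); print(ca,cb,np.round(tri(('top',*ca[0]),('side',*cb[0]))[0],1))
E
```

```text
time_s: 21.47
ee_pos: [635.5, -149.4, 126.4]
ee_rot: [179.9, 61.8, -7.8]
force: [-11.3, 2.1, 15.5]
gripper_width: 0.7
t 21.47 tcp [ 635.5 -149.4  126.4] w 0.7 F [-11.3   2.1  15.5] q [-16.3  18.2 110.4  10.   23.8  73.2]
offset [-2.5 -0.2  0.4] rot [ 0.  -0.2 -0. ] dist 2.5
time_s: 21.88
ee_pos: [593.1, -144.0, 215.5]
ee_rot: [179.7, 61.2, -8.0]
force: [0.8, -0.9, 1.2]
gripper_width: 0.1
time_s: 22.3
ee_pos: [488.5, -129.3, 209.9]
ee_rot: [180.0, 61.9, -7.8]
force: [0.5, -0.4, 0.3]
gripper_width: 0.3
t 22.3 tcp [ 488.5 -129.3  209.9] w 0.3 F [ 0.5 -0.4  0.3] q [-19.9  -0.2 119.6  10.3  33.5  70.6]
(array([289.55491329, 177.73410405]), np.int32(173)) (array([260.03401361, 181.6122449 ]), np.int32(147)) [ 640.2 -149.4  117.3]
(array([289.56      , 177.64571429]), np.int32(175)) (array([260.02013423, 181.68456376]), np.int32(149)) [ 640.4 -149.5  117.1]
```

View pics/s18.png

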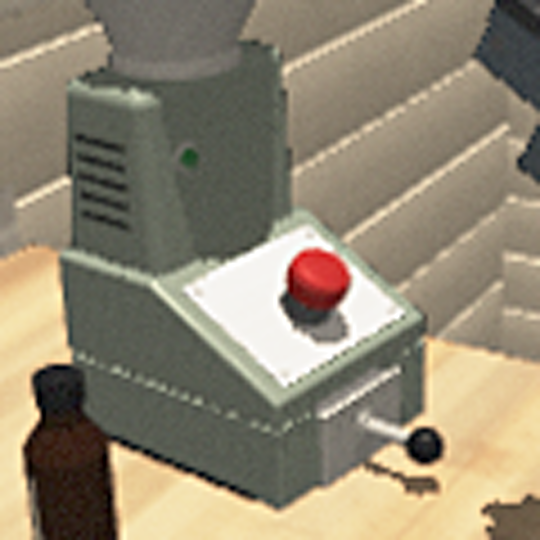

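View pics/top18.png

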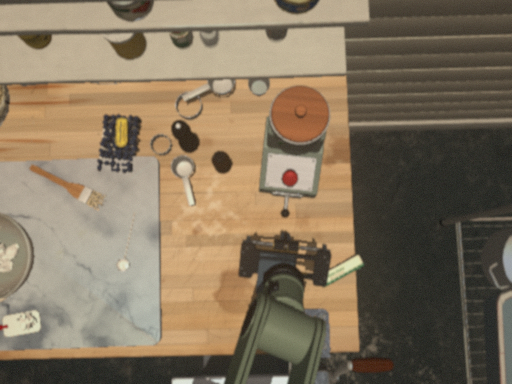

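```bash
python3 - <<'E'
from workcell import *
print(job_done())
E
```

```text
the job is handed in; nothing more can be done
None
```

The job is handed in at about 22 s of the 67 s allowed, and my last checks show the drawer home and locked. The hand-in gives no verdict, so this rests on the forces and the pictures.

**What I did**
- I pulled the red knob out until it stayed out with the hand off.
- I carried the drawer by its sides to the bay and set it about half way in.
- I pushed it in by the ball handle against a firm stop: about 15 N with no further movement.
- I pushed the knob in against its stop, about 19 N, and moved the arm clear.

**Last checks**
- **Knob:** its image position matches the starting "in" position to within about 0.1 px, which is about 0.3 mm.
- **Drawer:** the plate looks flat on the mill's front face, square and centred, with the ball handle to the front.
- **Robot:** it was touching nothing, with a force reading below 1 N.
- **Other items:** the bottle, butter, measuring cup and pepper mill looked unmoved in the last top picture. I did not measure them.

**One disagreement:** measured against my first estimate of the mill's position, the ball ended about 3 mm deeper than its home value. I put this down to that estimate being about 3 mm off in x, because the firm stop and the bolt going fully in both say the drawer is home.

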